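Find the rocking corner of the casting plate and shim it

ROBOT

A 6-joint arm with a two-finger parallel gripper is mounted at the origin on the work surface. World frame = base frame: x ahead of the robot, y to its left, z up, the work surface at z = 0. Lengths are in m, angles in rad, forces in N, time in s.
With the tool pointing down it reaches from about 0.375 to 0.975 m from the base axis. Payload 3.8 kg.
Tool frame: the origin (TCP) lies midway between the tips of the shut fingers; the grasp point (between the pads) lies 19 mm behind it; z points along the fingers, y is the line along which they close (so a half turn about z gives the same grasp; the last joint's range is limited). The gripper opens to 85 mm and grips with 20 to 120 N. Pads are 22 mm wide; open, the fingers measure 114 mm over their backs; the gripper's body (76 mm by 85 mm) begins 54 mm behind the grasp point. The pads swing forward as they close: fully open they stand 13 mm farther back than shut.
Start: joints at [-1.379, 0.264, 1.604, -0, 1.274, -0.037], TCP at [0.153, -0.657, 0.231] pointing down, gripper open.
Joint ranges: [-2.63, 2.63], [-0.94, 2.18], [0.31, 2.57], [-1.31, 4.45], [0, 2.66], [-2.55, 2.55]. Speed limits (rad/s): [2.57, 2.57, 3.14, 3.14, 3.14, 3.14].

INTERFACE

Orientations are given as a rotation vector (axis times angle).
In Python, from bench import arm gives the robot as it stands. Calls block until the motion is done:
- arm.movep(position, orientation): joint-space move of the TCP to a pose.
- arm.move_l(position, rot=None, feed=0.15, force_limit=None): straight line of the TCP; rot=None keeps the orientation; feed is the mean speed in m/s. With force_limit (N) it stops when the force on the tool has changed by that much, and returns True; else False.
- arm.move_joints(angles): joint-space move.
- arm.grip(opening, squeeze=None): finger opening in m; squeeze is the grip in N (None keeps the last); returns when the fingers have stopped.
- arm.dwell(seconds).
- arm.inverse_kinematics(position, orientation): joint angles nearest the present ones, or None.
- arm.snapshot(name): name is "side" or "top"; returns the picture (384x512x3 uint8, blue, green, red); there is no depth.
- arm.calibration(name): a dict with "fx", "fy", "cx", "cy" (pixels), "distortion" ([k1, k2, p1, p2, k3] as OpenCV has them; the pictures are not rectified), "world_from_camera" (4x4, takes a point from camera to world coordinates). Camera axes: x right, y up, looking along -z (the intrinsics and any distortion apply to the point x, -y, -z); pixel columns grow to the right and rows downward; lengths in m; the calibration is good to about 2 mm. A picture is of the moment at which its call begins. calibration takes no time and is no camera call.
A pose or a line that the arm cannot do raises arm.PlanningError and nothing moves.
- arm.close_job(): hands the job in; it is judged then, once.
Readings, each from a call of its own:
- arm.read_t(): time.
- arm.read_joint_positions(): joint angles.
- arm.read_dq(): joint speeds.
- arm.read_effort(): joint torques, N m.
- arm.read_tool_pos(): TCP position.
- arm.read_orientation(): TCP orientation.
- arm.read_ft_force(): force on the tool from outside, world axes, zero at the start.
- arm.read_ft_torque(): the same for the moment, N m.
- arm.read_gripper_width(): finger opening in m.
- arm.read_grasp_force(): force on a finger pad.
Only numpy, scipy, OpenCV 4.12 (cv2) and the standard library are available. Lean on these libraries where they do the work, as an engineer would, in place of code of your own. Each camera call takes 0.05 s, during which the arm holds its last target. There are 200 camera calls.

TASK

The plate under the casting mould has one short foot. With the fingertips, press down on the plate's corners one after another until you find the one that rocks, then press the raised shim leaf beside that corner down flat, leaving the other three leaves up. Only press: do not lift or shift the plate, and leave the mould and the things around it where they are.

Things in the scene. Friction and masses are not known exactly. Their poses are not given: they have to be found in the camera images.
- stand: Fixed levelling stand: dark wooden board 186 x 300 x 10 mm with low aluminium blocks; origin at the middle of its underside, on the table. x points across the stand away from the robot (at yaw 0), y to the left, towards one pair of shim leaves; it may be yawed up to 0.3 rad.
- plate: Loose aluminium plate 160 x 160 x 12 mm, 0.85 kg, level on four feet, axes as the stand's, 1.5 mm play between low stops. Origin: centre of its underside, 42 mm above the table; top at 54 mm. One hidden foot, another each time, is 5 mm short: a light spring holds that corner level and a push of 2 to 4 N sinks it 5 mm. The other corners do not give when pressed over their foot.
- mould: White casting mould standing on the middle of the plate, a cup 68 mm across and 42 mm high, about 0.22 kg; origin at the centre of its underside.
- cup: Clear plastic cup, 76 mm across, 100 mm high, loose on the table beside the stand; origin at the centre of its underside.
- jar: White lidded plastic jar, 68 mm across, 85 mm high, loose on the table; origin at the centre of its underside.
- spatula: Wooden spatula, 170 mm long, 6 mm thick, lying loose on the table; origin under the middle of its handle.
- corner_1 (a point): Point on the plate's top face straight above its far left foot (as seen from the robot at yaw 0), 58 mm from the plate's centre lines, 22 mm in from both edges. It is the place to press on that corner.
- corner_2 (a point): Point on the plate's top face straight above its far right foot (as seen from the robot at yaw 0), 58 mm from the plate's centre lines, 22 mm in from both edges. It is the place to press on that corner.
- corner_3 (a point): Point on the plate's top face straight above its near right foot (as seen from the robot at yaw 0), 58 mm from the plate's centre lines, 22 mm in from both edges. It is the place to press on that corner.
- corner_4 (a point): Point on the plate's top face straight above its near left foot (as seen from the robot at yaw 0), 58 mm from the plate's centre lines, 22 mm in from both edges. It is the place to press on that corner.
- shim_1 (a joint): Shim leaf of corner 1, hinged under the plate's edge and sticking out to the left of the stand. 0 = raised about 34 degrees, 0.6 rad = pressed flat (level, on its stop). Stiff: it takes some 4 to 8 N straight down on the pad and stays where it is left. Its last 0.3 rad raises the foot of that corner by 5 mm; on a foot that is not short this jacks the plate up out of level.
- pad_1 (a point): Top face of shim leaf 1, 55 mm from its hinge, the place to press; the steel leaf's wide part is 34 mm wide, 50 mm long (14 mm of that lies beyond this point) and 4 mm thick. Raised, this point is about 56 mm above the table; pressed flat 26 mm above the table, and about 11 mm farther out from the plate (131 mm from the stand's middle line).
- shim_2 (a joint): Shim leaf of corner 2, hinged under the plate's edge and sticking out to the right of the stand. 0 = raised about 34 degrees, 0.6 rad = pressed flat (level, on its stop). Stiff: it takes some 4 to 8 N straight down on the pad and stays where it is left. Its last 0.3 rad raises the foot of that corner by 5 mm; on a foot that is not short this jacks the plate up out of level.
- pad_2 (a point): Top face of shim leaf 2, 55 mm from its hinge, the place to press; the steel leaf's wide part is 34 mm wide, 50 mm long (14 mm of that lies beyond this point) and 4 mm thick. Raised, this point is about 56 mm above the table; pressed flat 26 mm above the table, and about 11 mm farther out from the plate (131 mm from the stand's middle line).
- shim_3 (a joint): Shim leaf of corner 3, hinged under the plate's edge and sticking out to the right of the stand. 0 = raised about 34 degrees, 0.6 rad = pressed flat (level, on its stop). Stiff: it takes some 4 to 8 N straight down on the pad and stays where it is left. Its last 0.3 rad raises the foot of that corner by 5 mm; on a foot that is not short this jacks the plate up out of level.
- pad_3 (a point): Top face of shim leaf 3, 55 mm from its hinge, the place to press; the steel leaf's wide part is 34 mm wide, 50 mm long (14 mm of that lies beyond this point) and 4 mm thick. Raised, this point is about 56 mm above the table; pressed flat 26 mm above the table, and about 11 mm farther out from the plate (131 mm from the stand's middle line).
- shim_4 (a joint): Shim leaf of corner 4, hinged under the plate's edge and sticking out to the left of the stand. 0 = raised about 34 degrees, 0.6 rad = pressed flat (level, on its stop). Stiff: it takes some 4 to 8 N straight down on the pad and stays where it is left. Its last 0.3 rad raises the foot of that corner by 5 mm; on a foot that is not short this jacks the plate up out of level.
- pad_4 (a point): Top face of shim leaf 4, 55 mm from its hinge, the place to press; the steel leaf's wide part is 34 mm wide, 50 mm long (14 mm of that lies beyond this point) and 4 mm thick. Raised, this point is about 56 mm above the table; pressed flat 26 mm above the table, and about 11 mm farther out from the plate (131 mm from the stand's middle line).
Mind the look-alikes: they are no part of the job. Leave any brown look-alike of the plate alone. Of the things that look like the mould, the larger one is meant.

How it is judged:
On the way, in this order (a step that is already met when the one before it is completed fails the run):
1. the rocking corner is pressed with the fingers and sinks at least 2 mm (((height (world z) of corner_1 below 0.052 m and contact force between the fingers and plate above 0.5 N and horizontal distance between the grasp point and corner_1 below 0.045 m) or (height (world z) of corner_2 below 0.052 m and contact force between the fingers and plate above 0.5 N and horizontal distance between the grasp point and corner_2 below 0.045 m) or (height (world z) of corner_3 below 0.052 m and contact force between the fingers and plate above 0.5 N and horizontal distance between the grasp point and corner_3 below 0.045 m) or (height (world z) of corner_4 below 0.052 m and contact force between the fingers and plate above 0.5 N and horizontal distance between the grasp point and corner_4 below 0.045 m))), for 0.1 s.
2. one shim leaf is pressed flat, the other three still up (((value of joint shim_1 above 0.52 rad and value of joint each of shim_2, shim_3, shim_4 below 0.2 rad) or (value of joint shim_2 above 0.52 rad and value of joint each of shim_1, shim_3, shim_4 below 0.2 rad) or (value of joint shim_3 above 0.52 rad and value of joint each of shim_1, shim_2, shim_4 below 0.2 rad) or (value of joint shim_4 above 0.52 rad and value of joint each of shim_1, shim_2, shim_3 below 0.2 rad))), for 0.2 s.
At the end, for the whole second after the job is handed in: One shim leaf is flat (joint above 0.52 rad), the other three are up (below 0.2 rad); the plate is still and level, each corner within 2 mm of its proper height; the mould is upright within 20 mm, the cup, jar and spatula within 30 mm, of where they started (((value of joint shim_1 above 0.52 rad and value of joint each of shim_2, shim_3, shim_4 below 0.2 rad) or (value of joint shim_2 above 0.52 rad and value of joint each of shim_1, shim_3, shim_4 below 0.2 rad) or (value of joint shim_3 above 0.52 rad and value of joint each of shim_1, shim_2, shim_4 below 0.2 rad) or (value of joint shim_4 above 0.52 rad and value of joint each of shim_1, shim_2, shim_3 below 0.2 rad)) and height (world z) of corner_1 between 0.052 and 0.056 m and height (world z) of corner_2 between 0.052 and 0.056 m and height (world z) of corner_3 between 0.052 and 0.056 m and height (world z) of corner_4 between 0.052 and 0.056 m and linear speed of plate below 0.01 m/s and angle between mould's own z axis and vertical below 0.1 rad and distance of mould from where it was at the start of the episode below 0.02 m and distance of each of cup, jar, spatula from where it was at the start of the episode below 0.03 m); the robot touches nothing.
It fails at once if the plate is lifted (its middle more than 8 mm up) (height (world z) of plate above 0.05 m).
It fails at once if the plate is shifted (more than 12 mm) (distance of plate from where it was at the start of the episode above 0.012 m).
It fails at once if the mould is lifted, tipped or pushed more than 20 mm (height (world z) of mould above 0.066 m or angle between mould's own z axis and vertical above 0.3 rad or distance of mould from where it was at the start of the episode above 0.02 m).
It fails at once if the cup, jar or spatula is moved more than 30 mm (distance of any of cup, jar, spatula from where it was at the start of the episode above 0.03 m).
It also fails if it takes over 54 s, if anything falls off the work surface, if the arm or the gripper's body presses on something with over 40 N, if the wrist force passes 120 N, or if a joint passes its speed limit or range.

## Working session

There is one attempt and no reset: what is moved stays moved. The work goes in short steps, each a Python script; the robot and the scene stay as the last script left them, time stands still between calls to the robot, and variables do not carry over. Pictures are saved under pics/ and viewed, at most 10 in all, crops included, and the job is handed in when it is done.

```bash
mkdir -p pics; python3 - <<'E'
from bench import arm
import cv2
for n in ("top","side"):
    im=arm.snapshot(n); cv2.imwrite(f"pics/{n}0.png",im)
    c=arm.calibration(n); print(n,c)
print(arm.read_t(),arm.read_orientation())
E
```

```text
top {'fx': 349.61875463866346, 'fy': 349.61875463866346, 'cx': 254.56324711915371, 'cy': 192.66117786969207, 'distortion': array([-0.0024764,  0.       ,  0.       ,  0.       ,  0.       ]), 'world_from_camera': array([[ 0.02871264,  0.99438216, -0.10188083,  0.39552669],
       [-0.99950761,  0.02727056, -0.01551954, -0.01353625],
       [-0.01265401,  0.10227627,  0.99467555,  1.14247552],
       [ 0.        ,  0.        ,  0.        ,  1.        ]])}
side {'fx': 460.534619999622, 'fy': 460.534619999622, 'cx': 253.62992376261968, 'cy': 183.85303948027433, 'distortion': array([0.04856404, 0.        , 0.        , 0.        , 0.        ]), 'world_from_camera': array([[-0.98263776,  0.12814285, -0.13417316,  0.32595951],
       [-0.18518855, -0.63327475,  0.75144414,  0.99057731],
       [ 0.01132371,  0.76324472,  0.64601027,  0.95042981],
       [ 0.        ,  0.        ,  0.        ,  1.        ]])}
0.1 [-3.11905510e+00 -3.58432831e-01  2.15897230e-04]
```

View pics/top0.png

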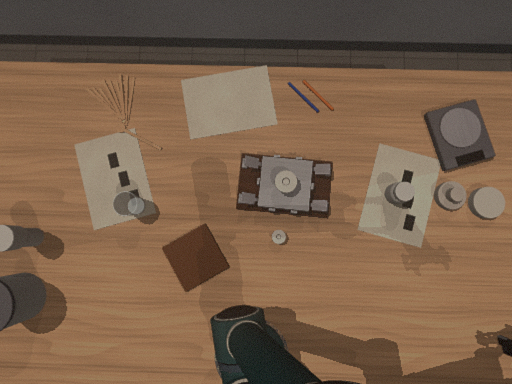

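View pics/side0.png

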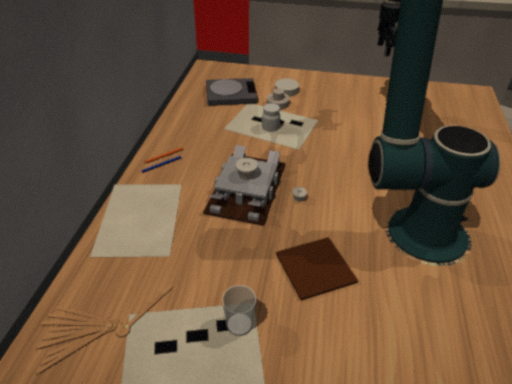

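The top view shows the stand at about (285,186), with the grey plate and the white mould (286,182) on it. The look-alikes are the brown board (196,257) and the small white cup (279,237), and I'll leave both alone. Next is a close crop to check.

```bash
python3 - <<'E'
import cv2
im=cv2.imread("pics/top0.png")[140:230,225:345]
im=cv2.convertScaleAbs(cv2.resize(im,None,fx=6.5,fy=6.5,interpolation=cv2.INTER_CUBIC),alpha=1.5)
cv2.imwrite("pics/crop1.png",im)
E
```

```text
(no output)
```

View pics/crop1.png

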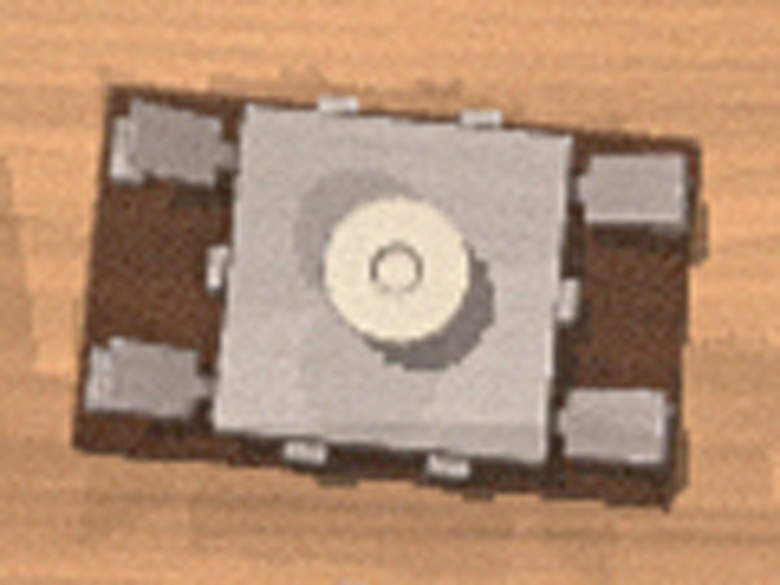

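The crop confirms the grey plate with the larger white mould. The plate's top corners are at about TL (243,105), TR (572,137), BR (547,455) and BL (215,425). The four leaves sit left and right of it. Next I compute poses and check them against the 160 mm plate and the board outline.

```bash
cat > h.py <<'E'
import numpy as np, cv2
from bench import arm
def pix2world(name,uv,z):
    c=arm.calibration(name);K=np.array([[c['fx'],0,c['cx']],[0,c['fy'],c['cy']],[0,0,1]])
    p=cv2.undistortPoints(np.array(uv,float).reshape(-1,1,2),K,c['distortion']).reshape(-1,2)
    d=np.c_[p[:,0],-p[:,1],-np.ones(len(p))]@c['world_from_camera'][:3,:3].T
    o=c['world_from_camera'][:3,3]
    return o+d*((np.asarray(z)-o[2])/d[:,2])[:,None]
E
python3 - <<'E'
from h import *
cr=lambda l:np.array(l,float)/6.5+[225-.42,140-.42]
P=pix2world('top',cr([(243,105),(572,137),(547,463),(213,430)]),[.054]*4)[:,:2]
B=pix2world('top',cr([(110,87),(698,143),(668,508),(75,450)]),[.01]*4)[:,:2]
L=pix2world('top',cr([(177,143),(637,190),(612,428),(150,380)]),[.054]*4)[:,:2]
M=pix2world('top',cr([(397,270)]),[.09])
for Q in(P,B):
    y=(Q[0]+Q[3]-Q[1]-Q[2])/2; x=(Q[0]+Q[1]-Q[2]-Q[3])/2
    print(Q.round(3).tolist(),Q.mean(0),np.linalg.norm(x),np.linalg.norm(y),np.arctan2(-y[0],y[1]),np.arctan2(x[1],x[0]))
print(L,M)
c=B.mean(0);a=-.09;R=np.array([[np.cos(a),-np.sin(a)],[np.sin(a),np.cos(a)]])
print((L-c)@R)
E
```

```text
[[0.625, -0.017], [0.613, -0.177], [0.455, -0.166], [0.466, -0.006]] [ 0.5399356  -0.09149931] 0.15893832378818532 0.16040771710644783 -0.07159569592459918 -0.06371579302922711
[[0.642, 0.051], [0.621, -0.247], [0.437, -0.233], [0.457, 0.062]] [ 0.53916382 -0.09150144] 0.18479332243067234 0.29710908703393263 -0.0699486470818269 -0.06820173105824653
[[ 0.60544673  0.01497447]
 [ 0.58824324 -0.20821012]
 [ 0.47258018 -0.19729545]
 [ 0.48952342  0.02454297]] [[ 0.54109742 -0.09039588  0.09      ]]
[[ 0.05644474  0.11200239]
 [ 0.05937039 -0.11182513]
 [-0.05680555 -0.11135027]
 [-0.05986939  0.11111314]]
```

Centre is (0.540, -0.0915) and yaw is -0.069. The plate measures 159x160 mm, the board 185x297 mm, and the leaves sit at ±58/±112 mm, all consistent with the description. Next I press the corners.

```bash
cat >> h.py <<'E'
C=np.array([.540,-.0915]);YAW=-.069
def w(x,y): 
    c,s=np.cos(YAW),np.sin(YAW); return C+[c*x-s*y,s*x+c*y]
ROT=np.pi*np.array([np.cos(YAW/2),np.sin(YAW/2),0])
S={1:(1,1),2:(1,-1),3:(-1,-1),4:(-1,1)}
E
python3 - <<'E'
from h import *
arm.grip(0.0)
for k in (2,3,4,1):
    p=w(.058*S[k][0],.058*S[k][1])
    if k==2: arm.movep([*p,.12],ROT)
    else: arm.move_l([*p,.12],feed=.15)
    arm.move_l([*p,.062],feed=.12)
    f0=arm.read_ft_force()
    hit=arm.move_l([*p,.047],feed=.015,force_limit=9)
    arm.dwell(.25)
    z=arm.read_tool_pos()[2]; f=arm.read_ft_force()
    print(k,hit,round(z,4),(f-f0).round(1),round(arm.read_t(),1))
    arm.move_l([*p,.12],feed=.15)
    if z<.0515: break
E
```

```text
2 True 0.054 [-1.3  1.5  5.3] 4.8
3 True 0.054 [-2.2 -0.3  6.1] 7.9
4 True 0.0493 [-1.4 -0.2  5.7] 11.1
```

Corner 4 sank 5 mm, to 0.0493, while corners 2 and 3 held firm at 0.054. Now I press leaf 4.

```bash
python3 - <<'E'
from h import *
p=w(-.058,.127)
arm.move_l([*p,.12],feed=.15)
arm.move_l([*p,.075],feed=.12)
hit=arm.move_l([*p,.0245],feed=.025,force_limit=28)
arm.dwell(.4)
print(hit,arm.read_tool_pos().round(4),arm.read_ft_force().round(1),arm.read_t())
arm.move_l([*p,.12],feed=.12)
arm.move_l([*w(-.058,.22),.22],feed=.2)
cv2.imwrite("pics/s1.png",cv2.resize(arm.snapshot("side")[130:230,190:300],None,fx=5,fy=5,interpolation=cv2.INTER_CUBIC))
print(arm.read_ft_force().round(1),arm.read_t())
E
```

```text
False [0.4932 0.0405 0.026 ] [0.3 5.4 7.7] 15.4083
[-0.2  0.  -0.6] 17.2417
```

View pics/s1.png

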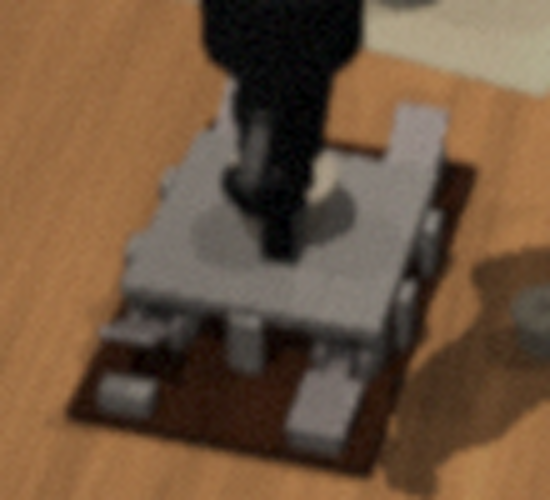

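The side view shows leaf 4 (at about (325,405) in the crop) lying flat on its stop block. The other visible leaves are up and the plate looks level. The fingertips also reached z = 0.026, the flat height.

```bash
python3 -c "
from bench import arm
print(arm.close_job())"
```

```text
the job is handed in; nothing more can be done
None
```

Corner 4 (near left) was the one that rocked, sinking about 5 mm; I pressed leaf 4 flat, the final view showed no other leaf pressed (leaf 2 was behind the gripper), and I handed the job in at about 17 s; no verdict came back.

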